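# Clip a key fob onto a snap hook and tug-test it

## Task

Take the key fob out of its slotted wooden holder and clip it onto the snap hook on the stand: the hook's height is set by hand, so feel for it, and press the fob's steel ring down on the sprung gate until the ring is inside the hook and the gate snaps shut over it. Then, with the gate shut, pull the fob steadily upward against the hook with about 5 to 10 N for about half a second to prove that it is caught, and let go of it so that it stays hanging in the closed hook, free of the robot and no longer swinging. Be gentle: never load the hook with more than 25 N, and leave the jar, the brass elbow and the bearing where they are.

Things in the scene. Friction and masses are not known exactly. Their poses are not given: they have to be found in the camera images.
- fob_centre (a point): Centre of the key fob's flat black grip: 13 mm thick (x), 34 mm wide (y), 48 mm tall (z), above a long rigid steel ring in its y-z plane: 6 mm round bar, inside 26.6 mm wide and 55 mm tall, outside 38.6 x 67 mm, lowest point 88 mm below this centre. Fob loose, about 70 g. Starts upright, ring down, 28 mm deep in the holder's slot; lift straight up over 30 mm to clear it. Grip across its thickness.
- ring_bar (a point): Middle of the lowest cross bar of the fob's ring, on the bar's centre line; the bar is 6 mm thick and runs along the fob's y. It lies 85 mm below fob_centre along the fob's z. This bar must go through the gate into the hook.
- key_fob: The key fob as a whole; origin at the lowest point of its ring (88 mm below fob_centre), axes as fob_centre: z up along the grip, x across its thickness.
- holder: Light wooden block 70 x 90 x 34 mm, fixed, with a slot 9 x 42 mm (long along y) in its top, its floor 6 mm above the bench. Origin at the centre of its underside; the fob's axes start parallel to its axes.
- hook_stand: Fixed stand, base 110 x 80 x 8 mm, with a post in whose collar the stem of a steel snap hook of 10 mm bar is clamped fast, 0 to 12 mm above its lowest setting (not measured: feel it). The hook: a closed upright loop in the stand's x-z plane; at the lowest setting z 124 to 185 mm, x -45 to 42, inside clear z 134 to 176, x -35 to 32. Origin: centre of the underside; x from gate hinge to nose.
- gate_top (a point): Fixed point of the stand (x 3, y 0, z 184 mm): where the top of the shut gate near its free end is at the lowest setting; it really lies 0 to 12 mm higher. Press the bar down here, within 3 mm along x, ring straddling the hook (its y along the stand's y, either way). The gate yields at 4 to 8 N; the bar slips past 25 to 36 mm below the real top; its centre is 47 mm below it at the loop's bottom.
- hook_eye (a point): Middle of the space inside the hook's loop (x 0, y 0, z 155 mm in the stand's frame, at the lowest setting). Once clipped and let go, the fob tips over and swings for two to four seconds before it hangs still; any attitude will do.
- gate (a joint): Angle of the dark sprung gate on top of the loop, rad: 0 shut, grows as pressed inward (down), at most 1.15; the spring shuts it, it cannot open outward. Hinge at x -25 mm of the stand, 4 mm below the gate's top; gate 8 mm thick, reaches to x 9 mm; the fixed nose starts at x 12.5 mm.
- screw_jar: Bystander: white jar with a red lid, 63 mm across, 87 mm tall, loose. Origin at the centre of its underside.
- brass_elbow: Bystander: brass pipe elbow 62 x 47 x 26 mm, loose. Origin at the centre of its underside.
- bearing: Bystander: steel ball bearing 40 mm across, 12 mm thick, lying loose. Origin at the centre of its underside.
Mind the look-alikes: they are no part of the job. Of the things shaped like the key_fob, the bare steel one is meant. What is shaped like the hook_stand but turquoise is not meant.

How it is judged:
By the outcome, as a careful person would: the job done as asked, in the order asked, and still so for the second after the job is handed in, with the robot touching nothing.
It also fails if it takes over 59 s, if anything falls off the work surface, if the arm or the gripper's body presses on something with over 40 N, if the wrist force passes 120 N, or if a joint passes its speed limit or range.

## Robot

A 7-joint arm with a two-finger parallel gripper is mounted at the origin on a cart in front of the work surface, level with it; the furniture and walls round the work are solid. World frame = base frame: x ahead of the robot, y to its left, z up, the work surface at z = 0. Lengths are in m, angles in rad, forces in N, time in s.
With the tool pointing down it reaches from about 0.35 to 0.9 m from the base axis. Payload 8.1 kg.
Tool frame: the origin (TCP) lies between the finger pads; the fingertips stand 11 mm ahead of it and the grasp point (between the pads) lies 8 mm behind it; z points along the fingers, y is the line along which they close (so a half turn about z gives the same grasp; the last joint's range is limited). The gripper opens to 92 mm and grips with 3 to 60 N. Pads are 19 mm wide; open, the fingers measure 130 mm over their backs; the gripper's body (75 mm by 190 mm) begins 47 mm behind the grasp point.
Start: joints at [-1.341, 0.434, 0.025, 1.573, -0.012, 1.134, -0.075], TCP at [0.204, 0.591, 0.238] pointing down, gripper open.
Joint ranges: [-2.62, 2.62], [-0.44, 2.09], [-1.27, 1.32], [0.08, 2.57], [-1.32, 4.46], [0.12, 2], [-2.74, 2.74]. Speed limits (rad/s): [2.22, 2.22, 3.01, 3.01, 3.14, 3.14, 3.14].

## Interface

Orientations are given as a rotation vector (axis times angle).
In Python, from station import manip gives the robot as it stands. Calls block until the motion is done:
- manip.move_ptp(position, orientation): joint-space move of the TCP to a pose.
- manip.move_l(position, rot=None, vel=0.15, threshold=None): straight line of the TCP; rot=None keeps the orientation; vel is the mean speed in m/s. With threshold (N) it stops when the force on the tool has changed by that much, and returns True; else False.
- manip.move_j(angles): joint-space move.
- manip.open_gripper() and manip.clamp(f_grip=None): open the fingers fully, or close them until they stop; f_grip is the grip in N (None keeps the last).
- manip.sleep(seconds).
- manip.solve_ik(position, orientation): joint angles nearest the present ones, or None.
- manip.capture(name): name is "scene" or "side" or "wrist"; returns a dict with "color" (400x640x3 uint8, blue, green, red), "fx", "fy", "cx", "cy" (pixels), "R" (3x3) and "t" (3): a world point X has camera coordinates R X + t. Camera axes: x right, y down, z forward; pixel columns grow to the right and rows downward; lengths in m; the calibration is good to about 2 mm. The wrist camera is an equidistant fisheye: a pixel r from the principal point sees the ray r / f radians off the axis. A picture is of the moment at which its call begins. There is no depth.
A pose or a line that the arm cannot do raises manip.PlanningError and nothing moves.
- manip.sign_off(): hands the job in; it is judged then, once.
Readings, each from a call of its own:
- manip.current_t(): time.
- manip.current_joint_pos(): joint angles.
- manip.current_dq(): joint speeds.
- manip.current_tau(): joint torques, N m.
- manip.current_tool_pos(): TCP position.
- manip.current_ee_rot(): TCP orientation.
- manip.current_force(): force on the tool from outside, world axes, zero at the start.
- manip.current_ft_torque(): the same for the moment, N m.
- manip.current_gripper_width(): opening from 0.0 (shut) to 1.0 (fully open).
- manip.current_gripper_force(): force on a finger pad.
Only numpy, scipy, OpenCV 4.12 (cv2) and the standard library are available. Lean on these libraries where they do the work, as an engineer would, in place of code of your own. Each camera call takes 0.05 s, during which the arm holds its last target. There are 200 camera calls.

## Working session

There is one attempt and no reset: what is moved stays moved. The work goes in short steps, each a Python script; the robot and the scene stay as the last script left them, time stands still between calls to the robot, and variables do not carry over. Pictures are saved under pics/ and viewed, at most 10 in all, crops included, and the job is handed in when it is done.

```bash
mkdir -p pics; ls
python3 - <<'E'
from station import manip
import cv2,numpy as np,pickle
D={}
for n in ["scene","side","wrist"]:
    c=manip.capture(n);D[n]=c;cv2.imwrite(f"pics/{n}0.png",c["color"]);print(n,c["fx"],c["cx"],c["cy"],np.round(c["R"],3).tolist(),np.round(c["t"],3))
pickle.dump(D,open("d0.pkl","wb"))
print(manip.current_t(),manip.current_ee_rot(),manip.current_tool_pos())
E
```

```text
pics
scene 476.304230697447 323.62631521802405 192.16896570440923 [[0.756, -0.655, -0.017], [-0.435, -0.482, -0.761], [0.49, 0.582, -0.649]] [-0.412  0.336  0.804]
side 395.60135350868745 317.8745647641532 203.4193934645503 [[-0.999, -0.052, -0.008], [-0.019, 0.492, -0.871], [0.049, -0.869, -0.492]] [0.518 0.13  1.026]
wrist 309.70691628693146 316.78275699293266 194.33698988917348 [[0.327, 0.945, -0.0], [0.906, -0.313, 0.285], [0.269, -0.094, -0.958]] [-0.625 -0.036  0.391]
0.15 [-5.20408768e-01 -3.09808746e+00  1.83043833e-03] [0.20408878 0.59035822 0.23714295]
```

View pics/scene0.png

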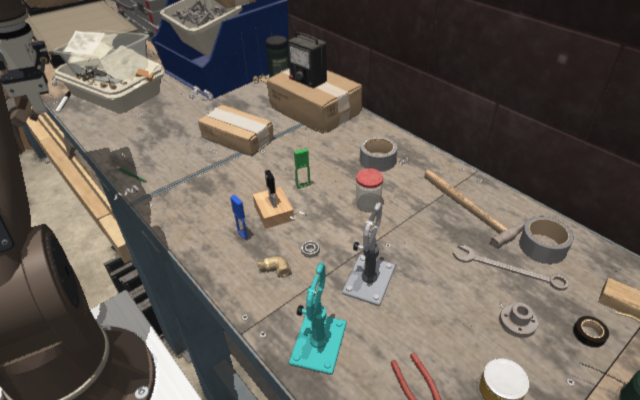

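View pics/side0.png

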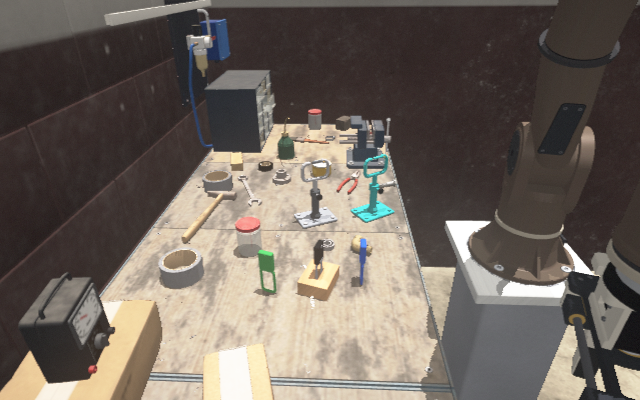

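The scene view shows the holder with the black-grip fob at about (272,200), the grey hook stand at (370,270), the jar at (370,190), the elbow at (275,265) and the bearing at (310,248). In the side view the holder is at (319,275) and the grey stand at (316,205). I'll zoom in on the two that matter.

```bash
cat > h.py <<'E'
import numpy as np,cv2,pickle
def ray(c,u,v):
    R=np.array(c["R"]);t=np.array(c["t"])
    x=(u-c["cx"])/c["fx"];y=(v-c["cy"])/c["fy"]
    return -R.T@t, R.T@np.array([x,y,1.])
def wray(c,u,v):
    R=np.array(c["R"]);t=np.array(c["t"])
    x=(u-c["cx"])/c["fx"];y=(v-c["cy"])/c["fy"];r=np.hypot(x,y)
    return -R.T@t, R.T@np.array([np.sin(r)*x/r,np.sin(r)*y/r,np.cos(r)])
def onz(cr,z):
    o,d=cr;return o+d*(z-o[2])/d[2]
def tri(a,b):
    A=np.stack([a[1],-b[1]],1);s=np.linalg.lstsq(A,b[0]-a[0],rcond=None)[0]
    p=a[0]+s[0]*a[1];q=b[0]+s[1]*b[1];return (p+q)/2,np.linalg.norm(p-q)
def crop(c,u,v,w,h,k):
    return cv2.resize(c["color"][v:v+h,u:u+w],None,fx=k,fy=k,interpolation=cv2.INTER_CUBIC)
E
python3 - <<'E'
from h import *
D=pickle.load(open("d0.pkl","rb"))
s,d=D["scene"],D["side"]
a=np.vstack([np.hstack([crop(s,235,160,80,75,4),crop(s,330,200,100,75,4)[:, :400]]),np.hstack([crop(d,285,232,80,75,4),crop(d,275,155,100,75,4)])])
cv2.imwrite("pics/c1.png",a);print(a.shape)
E
```

```text
(600, 720, 3)
```

View pics/c1.png

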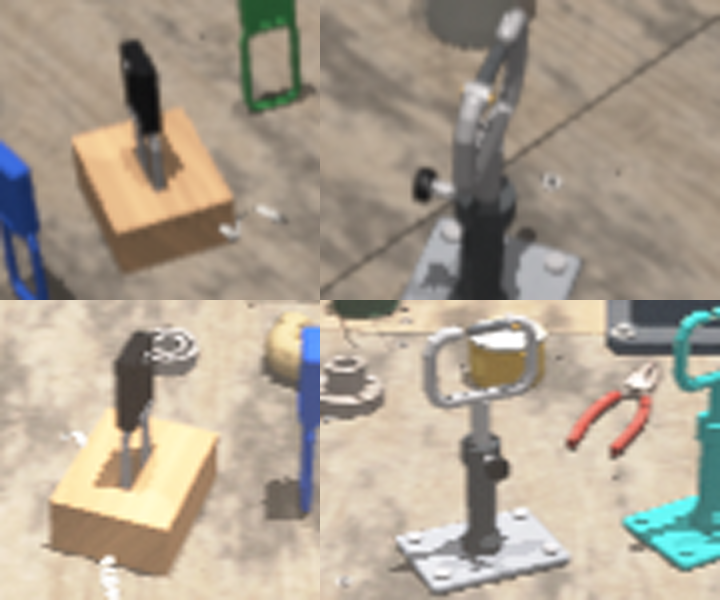

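View pics/wrist0.png

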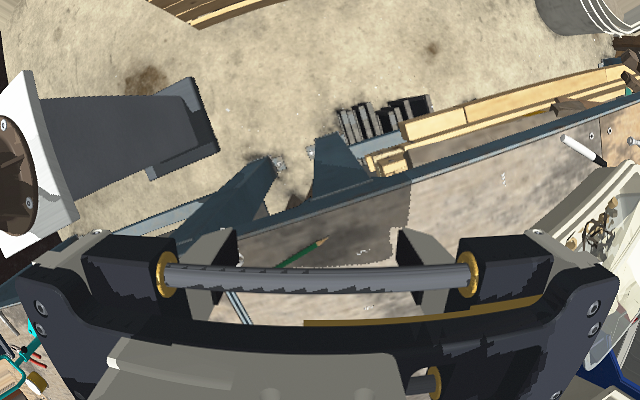

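The crops show the fob's black grip standing out of the holder, with all four corners of the holder top and the stand base visible. Which end of the loop is the hinge is still unclear. There is a gold pin at scene (370,223). The wrist view shows nothing useful yet.

Run:
```python
from h import *
D=pickle.load(open("d0.pkl","rb"))
s,d=D["scene"],D["side"]
P=lambda c,l,z,o:np.array([onz(ray(c,o[0]+u/4,o[1]+v/4),z)[:2] for u,v in l])
def rep(n,p):
    e=np.diff(np.vstack([p,p[:1]]),axis=0);print(n,p.round(4).tolist(),"c",p.mean(0).round(4),"len",np.hypot(*e.T).round(4),"ang",np.degrees(np.arctan2(e[:,1],e[:,0])).round(1))
rep("hold scene",P(s,[(72,142),(180,108),(234,205),(120,235)],.034,(235,160)))
rep("hold side",P(d,[(52,200),(110,110),(218,137),(168,230)],.034,(285,232)))
rep("base side",P(d,[(76,243),(203,212),(250,258),(120,292)],.004,(275,155)))
rep("base scene",P(s,[(345*4,291*4),(359*4,254*4),(395*4,263*4),(380*4,302*4)],.004,(0,0)))
R=lambda c,o,u,v:ray(c,o[0]+u/4,o[1]+v/4)
# loop extremes
print("fob top", tri(R(s,(235,160),135,43),R(d,(285,232),140,34)))
print("loop far(scene top)=left in side", tri(R(s,(330,200),195,14),R(d,(275,155),112,40)))
print("gold", [onz(ray(s,330+160/4,200+92/4),z).round(3) for z in (.18,.19)])
print("scene top end", [onz(ray(s,330+195/4,200+18/4),z).round(3) for z in (.18,.19)])
print("side right end", [onz(ray(d,275+210/4,155+22/4),z).round(3) for z in (.18,.19)], "left",[onz(ray(d,275+110/4,155+40/4),z).round(3) for z in (.18,.19)])
for n,(u,v) in dict(jar=(370,205),elbow=(275,268),bearing=(310,249),blue=(242,235),green=(303,186)).items(): print(n,onz(ray(s,u,v),0).round(3))
```

```text
hold scene [[0.4876, 0.1882], [0.5543, 0.1704], [0.5252, 0.0804], [0.4622, 0.1038]] c [0.5073 0.1357] len [0.069  0.0945 0.0671 0.0881] ang [ -14.9 -108.   159.7   73.2]
hold side [[0.5535, 0.1741], [0.5263, 0.0911], [0.461, 0.1142], [0.4879, 0.1959]] c [0.5072 0.1438] len [0.0874 0.0692 0.086  0.0691] ang [-108.1  160.5   71.8  -18.4]
base side [[0.5985, -0.1594], [0.5046, -0.2096], [0.4675, -0.1431], [0.56, -0.0933]] c [ 0.5326 -0.1514] len [0.1065 0.0761 0.1051 0.0765] ang [-151.9  119.2   28.3  -59.7]
base scene [[0.4756, -0.1459], [0.5651, -0.0936], [0.6038, -0.1623], [0.5084, -0.2106]] c [ 0.5382 -0.1531] len [0.1036 0.0788 0.107  0.0726] ang [  30.3  -60.5 -153.1  116.9]
fob top (array([0.50696941, 0.13960524, 0.12495657]), np.float64(0.0035686214269310956))
loop far(scene top)=left in side (array([ 0.56477405, -0.13877805,  0.18000669]), np.float64(0.0004725684646422461))
gold [array([ 0.516, -0.165,  0.18 ]), array([ 0.508, -0.172,  0.19 ])]
scene top end [array([ 0.562, -0.141,  0.18 ]), array([ 0.554, -0.148,  0.19 ])]
side right end [array([ 0.499, -0.172,  0.18 ]), array([ 0.498, -0.149,  0.19 ])] left [array([ 0.566, -0.139,  0.18 ]), array([ 0.564, -0.117,  0.19 ])]
jar [0.698 0.005 0.   ]
elbow [ 0.409 -0.002  0.   ]
bearing [ 0.498 -0.009  0.   ]
blue [0.411 0.126 0.   ]
green [0.623 0.169 0.   ]
```

```bash
cat >> h.py <<'E'
from scipy.spatial.transform import Rotation as Ro
def down(a):  # tool down, tool y (closing) at world azimuth a deg
    f=np.radians((a+90)/2);return np.pi*np.array([np.cos(f),np.sin(f),0])
E
python3 - <<'E'
from h import *
from station import manip
q0=np.array(manip.current_joint_pos())
for a in (-18,162):
    for p in ([.507,.14,.22],):
        print(a,manip.solve_ik(p,down(a)))
manip.move_ptp([.507,.14,.235],down(-18))
print(manip.current_t(),manip.current_joint_pos(),manip.current_tool_pos())
c=manip.capture("wrist");pickle.dump(c,open("w1.pkl","wb"));cv2.imwrite("pics/w1.png",c["color"])
R=np.array(c["R"]);print((-R.T@c["t"]).round(3),R.round(3).tolist())
E
```

```text
-18 [-0.85062374  0.31883494  0.62458087  1.87449777 -0.21732732  1.0161683
 -0.44875663]
162 [-3.68292519e-01  2.92272077e-01 -3.46671993e-03  1.83699796e+00
  1.17780904e-03  1.01232458e+00  2.45519706e+00]
2.1083 [-0.85985323  0.30263138  0.62922156  1.85386778 -0.20405782  1.04968742
 -0.46107917] [0.50678986 0.14156952 0.23488327]
[0.531 0.215 0.383] [[0.952, -0.306, -0.001], [-0.293, -0.913, 0.284], [-0.088, -0.27, -0.959]]
```

View pics/w1.png

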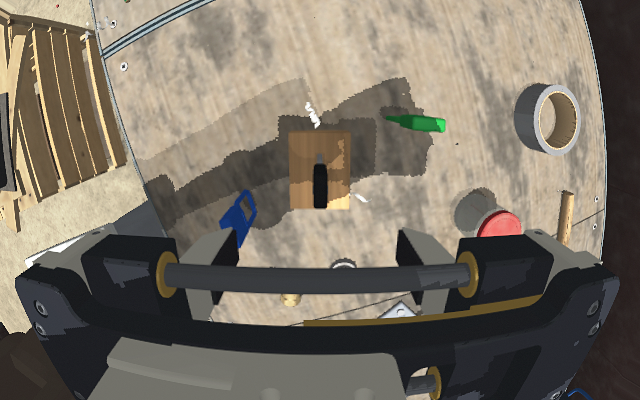

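The wrist view shows the holder top at columns 290–350, rows 131–209, with the black grip at columns 313–327, rows 163–208. It is aligned with the gripper and the blue and green look-alikes are clear of it.

Run:
```python
from h import *
c=pickle.load(open("w1.pkl","rb"));im=c["color"]
hsv=cv2.cvtColor(im,cv2.COLOR_BGR2HSV).astype(int);roi=np.zeros(im.shape[:2],bool);roi[120:215,280:360]=1
g=im.max(2)
blk=roi&(g<45);wood=roi&(hsv[...,0]>5)&(hsv[...,0]<25)&(hsv[...,1]>85)&(g>70)
for n,m in(("blk",blk),("wood",wood)):
    k=cv2.morphologyEx(m.astype(np.uint8),cv2.MORPH_OPEN,np.ones((3,3)))
    cs=max(cv2.findContours(k,0,2)[0],key=cv2.contourArea);print(n,cv2.boundingRect(cs),cv2.minAreaRect(cs))
    if n=="wood":
        p=np.array([onz(wray(c,*q[0]),.034)[:2] for q in cs]);r=cv2.minAreaRect((p*1000).astype(np.float32));print(r)
    else:
        for z in(.118,.094):
            p=np.array([onz(wray(c,*q[0]),z)[:2] for q in cs]);r=cv2.minAreaRect((p*1000).astype(np.float32));print(z,r)
        # per-row mid at rows
        for y in(170,180,190,200,206):
            xs=np.where(k[y])[0];print(y,xs.min(),xs.max())
        print("top far edge",onz(wray(c,320.5,207.5),.118))
```

```text
blk (314, 164, 13, 44) ((320.0, 185.5), (43.0, 12.0), 90.0)
0.118 ((511.56817626953125, 146.89846801757812), (39.438690185546875, 10.8286771774292), 72.1597671508789)
0.094 ((509.8394775390625, 140.7198028564453), (43.013671875, 11.810230255126953), 72.15973663330078)
170 314 326
180 314 326
190 314 326
200 314 326
206 314 326
top far edge [0.50581451 0.12753414 0.118     ]
wood (288, 130, 63, 79) ((319.0, 169.0), (78.0, 62.0), 90.0)
((510.2652282714844, 143.51773071289062), (92.52973175048828, 70.32772064208984), 72.42929077148438)
```

Run:
```python
from h import *
from station import manip
manip.move_ptp([.5103,.1432,.15],down(-17.8))
manip.move_l([.5103,.1432,.086],vel=.08,threshold=8)
print(manip.current_tool_pos(),np.round(manip.current_force(),2))
manip.clamp(8);f=manip.current_force();print("F",np.round(f,2),manip.current_gripper_width(),manip.current_gripper_force(),manip.current_t())
D={}
if np.linalg.norm(f)<12:
    print(manip.move_l([.5103,.1432,.13],vel=.06,threshold=10));print(np.round(manip.current_force(),2))
    manip.clamp(50)
    print(manip.move_l([.5103,.1432,.24],vel=.15,threshold=10))
for n in("scene","side","wrist"):D[n]=manip.capture(n)
pickle.dump(D,open("d1.pkl","wb"))
print(np.round(manip.current_force(),2),manip.current_gripper_width(),manip.current_tool_pos(),manip.current_t())
s,d=D["scene"],D["side"]
print([ (n,cv2.imwrite(f"pics/{n}1.png",D[n]["color"])) for n in D])
a=np.hstack([crop(s,220,90,130,130,3),crop(d,260,160,130,130,3)])
cv2.imwrite("pics/c2.png",a)
```

```text
[0.51067131 0.14322349 0.08638645] [-0.06  0.33 -0.12]
F [-0.37 -0.55 -0.16] 0.14118347744461968 7.999762147665024 4.7417
False
[-0.31 -0.49 -0.68]
False
[ 0.48 -0.19 -0.69] 0.13786289547704444 [0.50973196 0.14307802 0.23901019] 6.875
[('scene', True), ('side', True), ('wrist', True)]
```

View pics/c2.png

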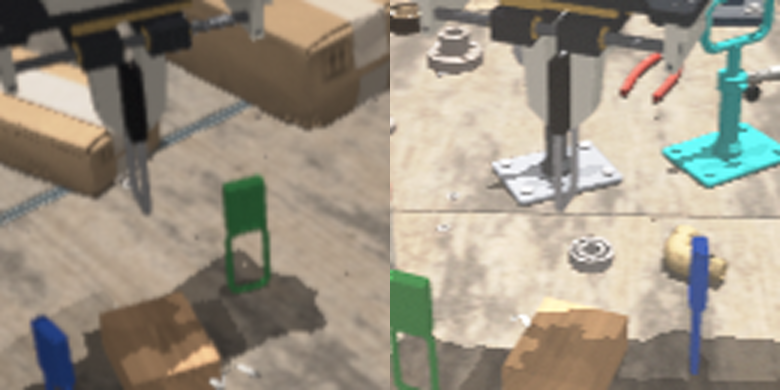

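The fob is held upright in the gripper, centred between the pads, and out of the holder. Next, look straight down on the hook.

Run:
```python
from h import *
from station import manip
manip.move_l([.5103,.1432,.315],vel=.2)
manip.move_ptp([.566,-.206,.315],down(29))
c=manip.capture("wrist");pickle.dump(c,open("w2.pkl","wb"));cv2.imwrite("pics/w2.png",cv2.resize(c["color"],(800,500)))
cv2.imwrite("pics/w2c.png",np.vstack([crop(c,220,60,200,150,4)]))
print(manip.current_t(),manip.current_joint_pos(),manip.current_tool_pos())
R=np.array(c["R"]);print((-R.T@c["t"]).round(3))
```

```text
8.8167 [-0.22101105  0.39014912  0.69715674  1.55378954 -0.25723699  1.29239004
  1.01797009] [ 0.56633606 -0.20441337  0.31447995]
[ 0.529 -0.137  0.462]
```

View pics/w2c.png

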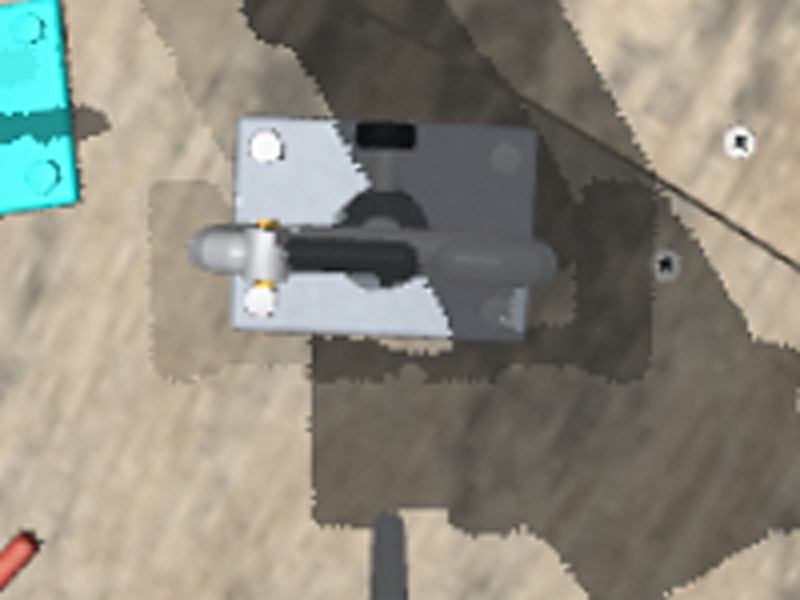

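The overhead wrist view shows the grey hook clearly. The gold hinge pin is at crop (266,255), the dark gate spans columns 288–417 and the nose starts near column 435. The held ring's bar is seen end-on at column 390, row 515. So the stand's x-axis points along about +29° (image right).

Run:
```python
from h import *
c=pickle.load(open("w2.pkl","rb"))
r=lambda u,v:wray(c,220+u/4-.375,60+v/4-.375)
b=np.array([onz(r(*q),.008)[:2] for q in [(240,118),(536,128),(525,340),(233,328)]])
bc=b.mean(0);e=np.diff(np.vstack([b,b[:1]]),axis=0);print("base",b.round(4).tolist(),bc,np.hypot(*e.T),np.degrees(np.arctan2(e[:,1],e[:,0])))
th=np.radians(np.mean([np.degrees(np.arctan2(*(b[1]-b[0])[::-1])),np.degrees(np.arctan2(*(b[2]-b[3])[::-1]))]));ux=np.array([np.cos(th),np.sin(th)]);uy=np.array([-ux[1],ux[0]])
for h in(0,.006,.012):
    L=lambda u,v,z:((lambda p:(p.round(4),((p-bc)@ux).round(4),((p-bc)@uy).round(4)))(onz(r(u,v),z+h)[:2]))
    print(h,"pin",L(265.5,255,.180),"gate end",L(417,258,.182),"nose",L(436,258,.182),"loop ends",L(190,250,.155),L(557,262,.155))
print("ring",onz(r(390,530),.315-.077))
R=np.array(c["R"]);print("tool/cam az",np.degrees(np.arctan2(R[0,1],R[0,0])))
```

```text
base [[0.4701, -0.1419], [0.5656, -0.0931], [0.6011, -0.1632], [0.5045, -0.2115]] [ 0.53532003 -0.15241824] [0.10719691 0.07852306 0.10796993 0.07768062] [  27.04795677  -63.12939713 -153.40240839  116.30095271]
0 pin (array([ 0.5125, -0.165 ]), np.float64(-0.026), np.float64(-0.0009)) gate end (array([ 0.5429, -0.149 ]), np.float64(0.0083), np.float64(-0.0004)) nose (array([ 0.5466, -0.1469]), np.float64(0.0125), np.float64(-0.0002)) loop ends (array([ 0.4937, -0.1752]), np.float64(-0.0474), np.float64(-0.0016)) (array([ 0.5749, -0.1338]), np.float64(0.0437), np.float64(-0.0012))
0.006 pin (array([ 0.5128, -0.1644]), np.float64(-0.0255), np.float64(-0.0006)) gate end (array([ 0.5426, -0.1488]), np.float64(0.0081), np.float64(-0.0)) nose (array([ 0.5462, -0.1467]), np.float64(0.0123), np.float64(0.0002)) loop ends (array([ 0.4944, -0.1745]), np.float64(-0.0464), np.float64(-0.0012)) (array([ 0.574 , -0.1339]), np.float64(0.0429), np.float64(-0.0009))
0.012 pin (array([ 0.5132, -0.1638]), np.float64(-0.0249), np.float64(-0.0002)) gate end (array([ 0.5423, -0.1485]), np.float64(0.008), np.float64(0.0003)) nose (array([ 0.5459, -0.1465]), np.float64(0.0121), np.float64(0.0005)) loop ends (array([ 0.4951, -0.1737]), np.float64(-0.0455), np.float64(-0.0009)) (array([ 0.5731, -0.1339]), np.float64(0.0421), np.float64(-0.0005))
ring [ 0.56059956 -0.19355846  0.238     ]
tool/cam az 29.02866152533476
```

Run:
```python
from h import *
from station import manip
r=down(26.8);x,y=.5380,-.1513
manip.move_l([x,y,.310],rot=r,vel=.12);manip.move_l([x,y,.286],vel=.08);manip.sleep(.3)
p=np.array(manip.current_tool_pos());print(p.round(4),np.degrees(np.linalg.norm((Ro.from_rotvec(manip.current_ee_rot()).inv()*Ro.from_rotvec(r)).as_rotvec())),np.round(manip.current_force(),2))
x2,y2=2*x-p[0],2*y-p[1]
if np.hypot(x2-x,y2-y)<.004: x,y=x2,y2
hit=manip.move_l([x,y,.258],vel=.015,threshold=2.5)
print(hit,np.round(manip.current_tool_pos(),4),np.round(manip.current_force(),2),manip.current_t(),x,y)
```

```text
[ 0.5382 -0.1514  0.2864] 0.03806782624139178 [-1.03  0.26 -0.62]
True [ 0.5379 -0.1511  0.2652] [0.56 0.28 2.41] 11.5 0.5378168856224105 -0.1511788761762803
```

Contact at TCP z = 0.265. Now press through.

Run:
```python
from h import *
from station import manip
x,y=.5378,-.1512;C=.2652
for d in (8,16,22,26,30,34,38,41,43.5):
    hit=manip.move_l([x,y,C-d/1000],vel=.025,threshold=9)
    print(d,hit,np.round(manip.current_tool_pos(),4),np.round(manip.current_force(),2))
    if hit: break
manip.sleep(.1)
print(np.round(manip.current_force(),2),manip.current_gripper_width(),manip.current_t())
D={n:manip.capture(n) for n in("scene","side","wrist")};pickle.dump(D,open("d3.pkl","wb"))
a=np.hstack([crop(D["scene"],320,180,100,150,4),crop(D["side"],265,120,100,150,4)]);cv2.imwrite("pics/c3.png",a)
```

```text
8 False [ 0.5378 -0.1513  0.2572] [ 0.1  -0.83  3.88]
16 False [ 0.5382 -0.1511  0.2494] [ 1.4  -0.16  4.41]
22 False [ 0.539  -0.1505  0.2435] [5.28 1.01 2.32]
26 False [ 0.5365 -0.1513  0.2384] [-0.03 -0.36 -0.58]
30 False [ 0.5373 -0.1513  0.2348] [0.3  0.75 0.34]
34 False [ 0.5376 -0.1512  0.231 ] [-0.66 -0.41 -0.57]
38 False [ 0.5377 -0.1511  0.227 ] [0.24 0.07 0.08]
41 False [ 0.5377 -0.1511  0.224 ] [0.69 0.03 0.14]
43.5 False [ 0.5377 -0.1512  0.2215] [-0.76  0.42  0.04]
[ 0.01  1.87 -0.38] 0.13921757844532898 14.6667
```

View pics/c3.png

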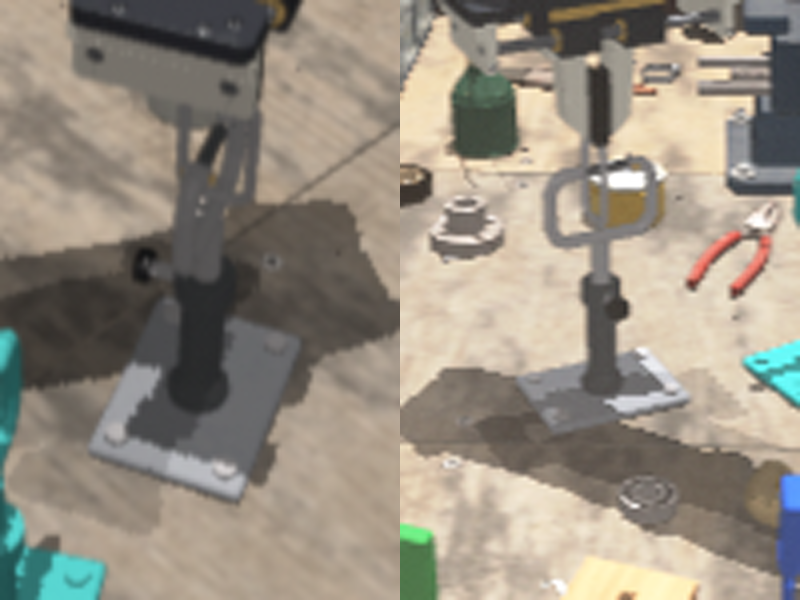

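The ring straddles the loop with its bar inside it, and the forces dropped to zero at about 25 mm of press, so the gate has snapped. Next is the pull test.

Run:
```python
from h import *
from station import manip
x,y=.5378,-.1512
def fz():
    v=[]
    for _ in range(5): v.append(manip.current_force()[2]);manip.sleep(.01)
    return np.mean(v)
f0=fz();hit=manip.move_l([x,y,.262],vel=.02,threshold=4)
z=manip.current_tool_pos()[2];print(hit,z,f0,fz())
if hit:
    zt=z
    for k in range(20):
        f=fz()-f0
        if f<-6.8: break
        zt+=np.clip((7.5+f)*.0002,.0002,.001);manip.move_l([x,y,zt],vel=.01)
    L=[]
    t=manip.current_t()
    while manip.current_t()-t<.7: L.append(round(fz()-f0,2))
    print(k,zt,manip.current_tool_pos(),L,manip.current_force())
print(manip.current_t())
```

```text
True 0.2529520503750912 -0.4150075757932942 -1.156481639394254
2 0.25422245052750475 [ 0.53740361 -0.1510341   0.25389571] [np.float64(-11.45), np.float64(-11.28), np.float64(-11.58), np.float64(-12.13), np.float64(-12.64), np.float64(-12.74), np.float64(-13.48), np.float64(-13.46), np.float64(-13.63), np.float64(-13.67), np.float64(-14.14), np.float64(-14.31), np.float64(-14.61), np.float64(-14.91), np.float64(-15.56), np.float64(-15.45), np.float64(-15.54)] [ -0.79498724   1.48831213 -15.72819324]
17.7083
```

The load crept up to about 15 N. I'll ease off to about 7.5 N and hold that steadily.

Run:
```python
from h import *
from station import manip
x,y=.5378,-.1512;f0=-.4
def fz():
    v=[]
    for _ in range(5): v.append(manip.current_force()[2]);manip.sleep(.01)
    return np.mean(v)-f0
zt=.25422-.0006;L=[];ok=0
manip.move_l([x,y,zt],vel=.01)
for k in range(80):
    f=fz();L.append(round(float(f),1))
    ok=ok+1 if -9<f<-6 else 0
    if ok>=18: break
    if not -9<f<-6: zt+=np.clip((7.5+f)*.00005,-.0003,.0003);manip.move_l([x,y,zt],vel=.01)
print(ok,zt,L,manip.current_t())
```

```text
18 0.25334497368414843 [-11.5, -9.0, -8.8, -8.9, -8.6, -8.5, -8.6, -9.0, -8.6, -8.5, -8.5, -8.8, -8.3, -8.2, -8.4, -7.7, -8.3, -8.6, -8.5, -8.6, -8.4, -8.7, -8.0, -8.3, -8.1, -8.4] 19.5417
```

Run:
```python
from h import *
from station import manip
x,y=.5378,-.1512
manip.move_l([x,y,.2475],vel=.03)
print(manip.move_l([x,y,.218],vel=.04,threshold=3),manip.current_tool_pos(),np.round(manip.current_force(),2))
manip.open_gripper();t=manip.current_t()
manip.move_l([x,y,.36],vel=.25)
print(t,manip.current_t(),np.round(manip.current_force(),2))
manip.sleep(4.)
def cap():return {n:manip.capture(n) for n in("scene","side","wrist")}
A=cap();manip.sleep(.4);B=cap()
print([int((cv2.absdiff(A[n]["color"],B[n]["color"]).max(2)>25).sum()) for n in A],manip.current_t())
D=B
a=np.hstack([crop(D["scene"],320,160,100,150,4),crop(D["side"],265,120,100,150,4)]);cv2.imwrite("pics/c4.png",a)
```

```text
False [ 0.53792126 -0.15131494  0.21816182] [0.62 0.25 0.11]
22.075 22.7917 [-0.1   0.54  0.38]
[0, 0, 34] 27.4917
```

View pics/c4.png

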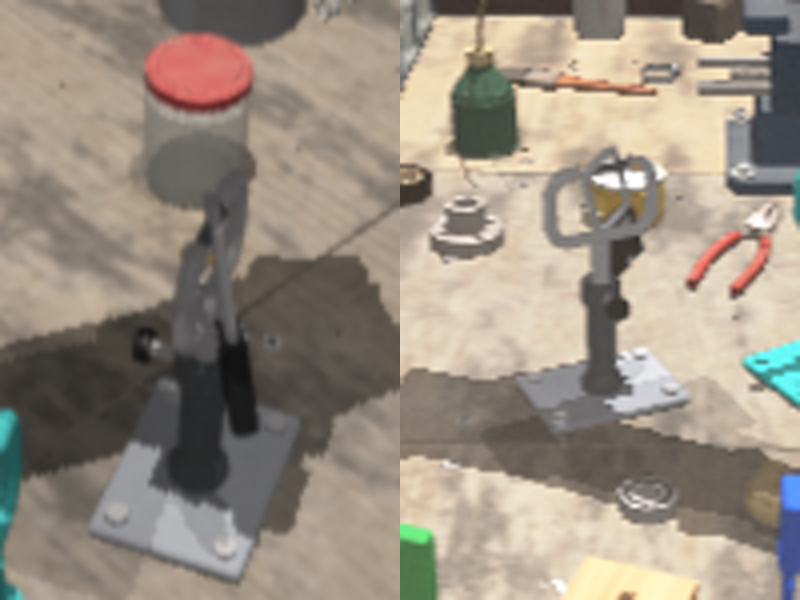

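The fob hangs grip-down through the closed loop. The scene and side frames taken 0.4 s apart are identical, so it is still, and the gripper is well clear.

```bash
python3 -c "
from station import manip
manip.sleep(1.5);print(manip.sign_off(),manip.current_t())"
```

```text
the job is handed in; nothing more can be done
the job is handed in; nothing more can be done
```

The key fob is clipped in the snap hook and hangs still with the robot clear, handed in at about 29 s; the pull proof first crept to about 15.7 N, above the 5–10 N asked but under the 25 N limit, so I eased off and held 8–9 N for about 0.9 s.

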